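Lay out the black moulded specimens in their conditioning nests

TASK

Put the four black moulded specimens (disc, square block, bar and upright pin) into the blue-rimmed nests of their own shape: disc in the large round nest, block in the square one, bar lengthwise in the long one, pin in the small round one. Each must stand upright and flat on the floor of its nest, wholly inside the rim; set each down without dropping it. Leave the ivory disc and the ivory block where they stand.

Things in the scene. Friction and masses are not known exactly. Their poses are not given: they have to be found in the camera images.
- black_disc: Black moulded plastic disc, diameter 44 mm, 30 mm high, flat side down, 40 to 80 g. Origin: centre of its underside; z is up. Stands loose on the bench at any yaw.
- black_block: Black moulded plastic square block, 36 x 36 mm, 30 mm high, 30 to 70 g. x and y run square to its sides. Origin: centre of its underside; z is up. Stands loose on the bench at any yaw.
- black_bar: Black moulded plastic bar, 80 mm long along its x, 20 mm wide along its y, 30 mm high, 40 to 85 g. Origin: centre of its underside; z is up. Stands loose on the bench at any yaw.
- black_pin: Black moulded plastic pin (small upright cylinder), diameter 24 mm, 45 mm high, 15 to 35 g. Origin: centre of its underside; z is up. Stands loose on the bench at any yaw.
- ivory_disc: Ivory-yellow disc of the same size as the black disc (diameter 44 mm, 30 mm high), to be left alone. Origin: centre of its underside; z is up. Stands loose on the bench at any yaw.
- ivory_block: Ivory-yellow square block of the same size as the black block (36 x 36 x 30 mm), to be left alone. Origin: centre of its underside; z is up. Stands loose on the bench at any yaw.
- disc_nest: Nest for the disc: the larger of the two round shallow nests, 64 mm across inside the rim. Fixed to the bench. White floor 3 mm thick (its top 3 mm above the bench), blue rim 6 mm wide, rim top 7 mm above the bench. Origin: centre of its underside, at bench level.
- block_nest: Nest for the block: square shallow nest, 56 x 56 mm inside the rim, sides along its x and y. Fixed to the bench. White floor 3 mm thick (its top 3 mm above the bench), blue rim 6 mm wide, rim top 7 mm above the bench. Origin: centre of its underside, at bench level.
- bar_nest: Nest for the bar: long rectangular shallow nest, inside the rim 100 mm along its x and 40 mm along its y. Fixed to the bench. White floor 3 mm thick (its top 3 mm above the bench), blue rim 6 mm wide, rim top 7 mm above the bench. Origin: centre of its underside, at bench level.
- pin_nest: Nest for the pin: the smaller of the two round shallow nests, 42 mm across inside the rim. Fixed to the bench. White floor 3 mm thick (its top 3 mm above the bench), blue rim 6 mm wide, rim top 7 mm above the bench. Origin: centre of its underside, at bench level.

How it is judged (in metres and radians):
At the end, for the whole second after the job is handed in: Each black specimen rests in its nest: centres within 15 mm, underside less than 6 mm above the nest's underside, tilt under 0.1 rad, speed under 20 mm/s; bar within 0.35 rad of its nest's length; both ivory specimens within 20 mm of where they started (horizontal distance between black_disc and disc_nest below 0.015 m and z of black_disc in the frame of disc_nest below 0.006 m and angle between each of black_disc, black_block, black_bar, black_pin's own z axis and vertical below 0.1 rad and linear speed of each of black_disc, black_block, black_bar, black_pin below 0.02 m/s and horizontal distance between black_block and block_nest below 0.015 m and z of black_block in the frame of block_nest below 0.006 m and horizontal distance between black_bar and bar_nest below 0.015 m and z of black_bar in the frame of bar_nest below 0.006 m and horizontal distance between black_pin and pin_nest below 0.015 m and z of black_pin in the frame of pin_nest below 0.006 m and angle between the x axis of black_bar and the x axis of bar_nest, either way round below 0.35 rad and distance of each of ivory_disc, ivory_block from where it was at the start of the episode below 0.02 m); the robot touches nothing.
It fails at once if a black specimen is dropped (falls freely at over 0.4 m/s with its underside over 20 mm up) ((height (world z) of black_disc above 0.02 m and linear speed of black_disc above 0.4 m/s and contact force between black_disc and anything else below 0.01 N) or (height (world z) of black_block above 0.02 m and linear speed of black_block above 0.4 m/s and contact force between black_block and anything else below 0.01 N) or (height (world z) of black_bar above 0.02 m and linear speed of black_bar above 0.4 m/s and contact force between black_bar and anything else below 0.01 N) or (height (world z) of black_pin above 0.02 m and linear speed of black_pin above 0.4 m/s and contact force between black_pin and anything else below 0.01 N)).
It fails at once if the ivory disc is shifted by more than 20 mm (distance of ivory_disc from where it was at the start of the episode above 0.02 m).
It fails at once if the ivory block is shifted by more than 20 mm (distance of ivory_block from where it was at the start of the episode above 0.02 m).
It also fails if it takes over 99 s, if anything falls off the work surface, if the arm or the gripper's body presses on something with over 40 N, if the wrist force passes 120 N, or if a joint passes its speed limit or range.

ROBOT

A 6-joint arm with a two-finger parallel gripper is mounted at the origin on the work surface. World frame = base frame: x ahead of the robot, y to its left, z up, the work surface at z = 0. Lengths are in mm, angles in rad, forces in N, time in s.
With the tool pointing down it reaches from about 425 to 950 mm from the base axis. Payload 3.5 kg.
Tool frame: the origin (TCP) lies midway between the tips of the shut fingers; the grasp point (between the pads) lies 19 mm behind it; z points along the fingers, y is the direction in which the jaws open and shut (so a half turn about z gives the same grasp; the last joint's range is limited). The gripper opens to 85 mm and grips with 20 to 120 N. Pads are 22 mm wide; open, the fingers measure 114 mm over their backs; the gripper's body (76 mm by 85 mm) begins 54 mm behind the grasp point. The pads swing forward as they close: fully open they stand 13 mm farther back than shut.
Start: joints at [-1.464, 0.286, 1.577, -0, 1.279, -0.15], TCP at [171.466, -652.844, 192.925] pointing down, gripper open.
Joint ranges: [-2.77, 2.77], [-0.9, 2.22], [0.21, 2.48], [-1.53, 4.67], [0.24, 2.81], [-2.84, 2.84]. Speed limits (rad/s): [2.79, 2.79, 3.14, 3.14, 3.14, 3.14].

INTERFACE

Orientations are given as a rotation vector (axis times angle).
In Python, from plant import monitor, imaging, r gives the robot as it stands.
- The arm moves only by the tool send_rows, never from a script. Its argument "series" is a list of rows, each a list of 5 numbers: the gripper's target within -1 to 1 (fully open at 1, half-way at 0, shut at -1), then the shift along the tool's x, y, z in mm, then the turn about the tool's z in rad. A call has 1 to 10 rows; each row shifts and turns the pose as measured when the row begins, along the tool's axes as they then stand; what a row does not reach is not made up. A row lasts 1/12 s, in which the tool goes at most 41.7 mm and 7.16 degrees, less where a joint would pass 70% of its speed; a pose out of reach is approached as far as the arm can. A call with a gripper value outside its range is refused whole. The fingers move at their own pace and stop on an object; "squeeze" is the grip in N (left out, the last holds). Time passes only in rows, so rows that do not move let the fingers close. It gives the time, the measured TCP pose, the force and the opening at its end, in the units of the state.
- monitor.read_state(): the state, without advancing time (a new reading comes with each control period).
- imaging.camera(name): name is "scene" or "top" or "wrist"; returns the picture (480x640x3 uint8, red, green, blue); there is no depth.
- imaging.camera_info(name): a dict with "fx", "fy", "cx", "cy" (pixels), "rvec" (rotation vector, rad) and "tvec" (3), from world to camera coordinates, as OpenCV has them; the wrist camera has in their place "tool_from_camera" (4x4, takes a point from camera to tool coordinates, whose origin is the TCP and whose axes are the flange's). Camera axes: x right, y down, z forward; pixel columns grow to the right and rows downward; lengths in mm; the calibration is good to about 2 mm. A picture is of the moment at which its call begins: read the wrist's pose just before it. camera_info takes no time and is no camera call.
- r.close_job(): hands the job in, once; it reports no verdict.
The state is a dict: "time": time; "joint_positions": joint angles; "qvel": joint speeds; "effort": joint torques, N m; "eef_pos": TCP position; "ee_rot": TCP orientation; "wrist_force": force on the tool from outside, world axes, zero at the start; "ft_torque": the same for the moment, N m; "width": finger opening in mm.
Only numpy, scipy, OpenCV 4.12 (cv2) and the standard library are available. Lean on these libraries where they do the work, as an engineer would, in place of code of your own. Each camera call takes 0.05 s, during which the arm holds its last target. There are 200 camera calls.

## Working session

There is one attempt and no reset: what is moved stays moved. The work goes in short steps, Python scripts to look and compute and a tool call to move; the robot and the scene stay as the last step left them, time stands still between calls to the robot, and variables do not carry over. Pictures are saved under pics/ and viewed, about 12 in all and at most 16, crops included, and the job is handed in when it is done.

Besides the shell and the picture viewer there is one more tool, called after "Call:" as name([rows], argument=value, ...), one row to a line, values as JSON. send_rows: Moves the arm, as the interface text tells. Its arguments: {"type":"object","properties":{"series":{"type":"array"},"squeeze":{"type":"number"}},"required":["series"]}

```bash
mkdir -p pics; python3 - <<'E'
from plant import monitor, imaging, r
import cv2
for n in ("top","scene"):
    cv2.imwrite(f"pics/{n}0.png",cv2.cvtColor(imaging.camera(n),cv2.COLOR_RGB2BGR)); print(imaging.camera_info(n))
print(imaging.camera_info("wrist"))
print(monitor.read_state())
E
```

```text
{'fx': 499.0577193263175, 'fy': 499.0577193263175, 'cx': 308.45324132485797, 'cy': 238.32798296180118, 'rvec': array([ 2.13651524, -2.1675877 ,  0.12778176]), 'tvec': array([ 15.60382465, 503.42163355, 962.01464967])}
{'fx': 448.19414064839634, 'fy': 448.19414064839634, 'cx': 317.7000644349953, 'cy': 240.15510680109801, 'rvec': array([ 1.65348198,  1.65371198, -0.85692579]), 'tvec': array([ -14.01808555, -287.45148813, 1386.88204919])}
{'fx': 401.0136483279258, 'fy': 401.0136483279258, 'cx': 328.70708343415055, 'cy': 236.92066343429795, 'tool_from_camera': array([[-5.65130562e-04, -9.54062046e-01, -2.99608568e-01,
         7.63260649e+01],
       [ 9.99999804e-01, -6.20098569e-04,  8.83888538e-05,
         1.43426637e+00],
       [-2.70115295e-04, -2.99608459e-01,  9.54062209e-01,
        -1.81626786e+02],
       [ 0.00000000e+00,  0.00000000e+00,  0.00000000e+00,
         1.00000000e+00]])}
{'time': 0.1, 'joint_positions': array([-1.46402101e+00,  2.87127548e-01,  1.57805416e+00,  4.62941024e-06,
        1.27861098e+00, -1.49964698e-01]), 'qvel': array([ 1.47321135e-05, -1.57543457e-03, -4.43570978e-03, -8.93354240e-04,
       -5.18291099e-04,  1.68411095e-03]), 'effort': array([ 1.22827034e-03, -4.07296264e+01, -2.93699723e+01, -9.34174295e-05,
        3.39931641e-03, -1.95709662e-07]), 'eef_pos': array([ 171.38050178, -652.16798843,  191.63918855]), 'ee_rot': array([-3.11356218e+00, -4.01895922e-01, -8.15240528e-05]), 'wrist_force': array([-0.32834417,  0.2308038 , -0.22213908]), 'ft_torque': array([ 0.05868358,  0.00815053, -0.01620154]), 'width': 85.19754535845078}
```

View pics/top0.png

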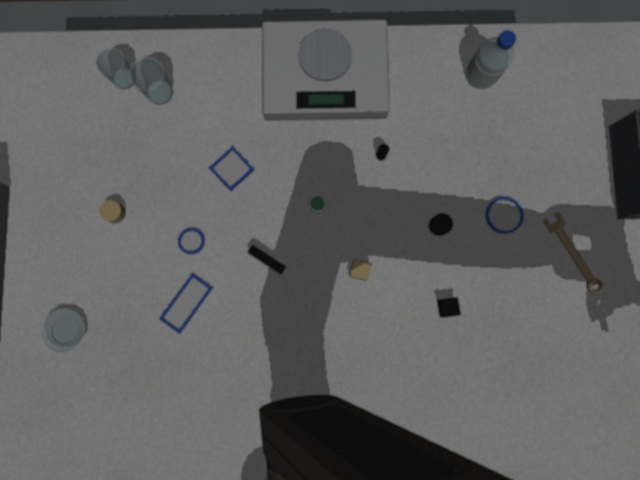

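View pics/scene0.png

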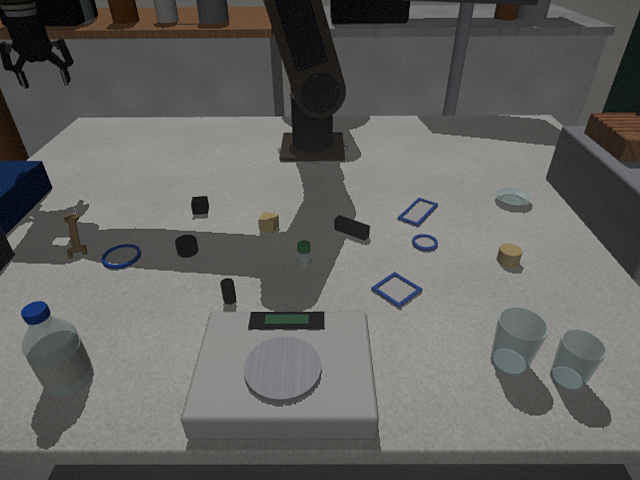

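Top view: black pin (382,151), disc (441,224), block (449,307), bar (267,260). Nests: square (232,168), small round (191,240), long (187,303), large round (505,215). Ivory pieces at (112,211) and (360,270). There is also a green-capped vial at (318,204), which I must not hit.

```bash
cat > h.py <<'E'
import numpy as np, cv2
from plant import monitor, imaging
from scipy.spatial.transform import Rotation as R
def cast(info,uv,z,T=None):
    uv=np.atleast_2d(uv).astype(float)
    d=np.c_[(uv[:,0]-info['cx'])/info['fx'],(uv[:,1]-info['cy'])/info['fy'],np.ones(len(uv))]
    if T is None:
        M=cv2.Rodrigues(info['rvec'])[0]; d=d@M; o=-M.T@info['tvec']
    else: d=d@T[:3,:3].T; o=T[:3,3]
    return (o+d*((z-o[2])/d[:,2])[:,None])[:,:2]
def look(name,save=None):
    s=monitor.read_state(); im=imaging.camera(name); info=imaging.camera_info(name); T=None
    if name=='wrist':
        T=np.eye(4); T[:3,:3]=R.from_rotvec(s['ee_rot']).as_matrix(); T[:3,3]=s['eef_pos']; T=T@info['tool_from_camera']
    if save: cv2.imwrite(f'pics/{save}.png',im[...,::-1])
    return im,info,T,s
def masks(im):
    hsv=cv2.cvtColor(im,cv2.COLOR_RGB2HSV)
    black=(im.max(2)<35).astype(np.uint8)*255
    blue=cv2.inRange(hsv,(105,110,40),(130,255,255))
    ivory=cv2.inRange(hsv,(12,80,60),(32,255,255))
    return dict(black=black,blue=blue,ivory=ivory)
Z=dict(black=15,blue=7,ivory=15)
def blobs(im,info,T=None,amin=60,amax=2500):
    for k,m in masks(im).items():
        for c in cv2.findContours(m,cv2.RETR_EXTERNAL,cv2.CHAIN_APPROX_NONE)[0]:
            a=cv2.contourArea(c)
            if not amin<a<amax: continue
            h=cv2.convexHull(c)[:,0]
            w=cast(info,h,Z[k],T).astype(np.float32)
            M=cv2.moments(w); cen=np.array([M['m10'],M['m01']])/M['m00']
            rc=cv2.minAreaRect(w); b=cv2.boxPoints(rc); e=b[1]-b[0]; f=b[2]-b[1]
            l=e if np.hypot(*e)>np.hypot(*f) else f
            print(k,'px',h.mean(0).round(),'xy',cen.round(1),'box',np.round(rc[0],1),np.round(rc[1],1),'long ang %.3f'%(np.arctan2(l[1],l[0])%np.pi),'reach %.0f'%np.hypot(*cen))
E
python3 - <<'E'
from h import *
im,info,T,s=look('top')
print(im[224,441],im[307,449],im[260,267],im[215,350])
blobs(im,info)
E
```

```text
[10 10 10] [11 11 12] [10 11 11] [69 69 68]
black px [448. 307.] xy [ 364.8 -267.3] box [ 364.7 -267.1] [32.7 38.8] long ang 1.697 reach 452
black px [266. 258.] xy [464.4  93.4] box [465.   94.1] [80.  17.3] long ang 0.970 reach 474
black px [441. 224.] xy [ 530.9 -259.5] box [ 531.1 -259.8] [46.9 41.1] long ang 1.555 reach 591
black px [382. 151.] xy [ 685.4 -146.2] box [ 684.8 -145.8] [18.5 30.6] long ang 2.662 reach 701
black px [624. 158.] xy [ 649.2 -645.1] box [ 650.1 -646.6] [ 57.6 221.1] long ang 3.139 reach 915
black px [325. 101.] xy [799.4 -31. ] box [799.8 -31.4] [ 32.2 120. ] long ang 1.573 reach 800
blue px [186. 304.] xy [379.6 258.1] box [379.7 258. ] [ 50.5 110.5] long ang 2.517 reach 459
blue px [190. 241.] xy [505.8 249.5] box [506.  249.9] [51.8 51.3] long ang 0.013 reach 564
blue px [502. 214.] xy [ 549.9 -392.6] box [ 550.1 -392.5] [72.5 73.2] long ang 2.323 reach 676
blue px [232. 169.] xy [656.7 167.4] box [656.6 167.4] [66.7 65.5] long ang 0.747 reach 678
blue px [506.  40.] xy [ 930.  -421.2] box [ 929.4 -421. ] [32.3 42. ] long ang 2.646 reach 1021
ivory px [359. 268.] xy [441.5 -93.8] box [441.5 -93.8] [33.5 32.8] long ang 1.298 reach 451
ivory px [111. 211.] xy [568.3 411.3] box [568.3 411. ] [42.6 43. ] long ang 1.610 reach 701
```

```bash
cat >> h.py <<'E'
def to(x,y,z,psi=None):
    s=monitor.read_state(); Rm=R.from_rotvec(s['ee_rot']).as_matrix(); p=np.arctan2(Rm[1,0],Rm[0,0])
    d=Rm.T@(np.array([x,y,z])-s['eef_pos'])
    print('t %.1f pos %s psi %.3f w %.1f tilt %.3f'%(s['time'],s['eef_pos'].round(1),p,s['width'],np.arccos(min(1,-Rm[2,2]))),'shift',d.round(1),'rows>=%.1f'%(np.linalg.norm(d)/41.7),'' if psi is None else 'turn %.3f (rows %.1f)'%(p-psi,abs(p-psi)/.125))
E
python3 -c "
from h import *
to(531,-260,150)"
```

```text
t 0.1 pos [ 171.4 -652.3  191.8] psi 0.257 w 85.2 tilt 0.002 shift [ 447.4 -288.    42.5] rows>=12.8
```

Call:
send_rows([
  [1, 28, -18, 0, 0],
  [1, 28, -18, 0, 0],
  [1, 28, -18, 0, 0],
  [1, 28, -18, 0, 0],
  [1, 28, -18, 0, 0],
  [1, 28, -18, 0, 0],
  [1, 28, -18, 0, 0],
  [1, 28, -18, 0, 0],
  [1, 28, -18, 0, 0],
  [1, 28, -18, 0, 0],
], squeeze=40)

```text
time: 0.98
eef_pos: [399.4, -400.0, 186.6]
ee_rot: [-3.111, -0.381, 0.005]
wrist_force: [0.1, -0.8, 0.4]
width: 85.5
```

```bash
python3 -c "
from h import *
to(531,-260,150)"
```

```text
t 1.0 pos [ 399.4 -400.   186.6] psi 0.244 w 85.5 tilt 0.008 shift [ 161.5 -103.8   37.1] rows>=4.7
```

Call:
send_rows([
  [1, 30, -19, 0, 0],
  [1, 30, -19, 0, 0],
  [1, 30, -19, 0, 0],
  [1, 30, -19, 0, 0],
  [1, 25, -16, 0, 0],
  [1, 14, -9, 0, 0],
  [1, 0, 0, 0, 0],
  [1, 0, 0, 0, 0],
])

```text
time: 1.65
eef_pos: [536.9, -248.4, 184.6]
ee_rot: [-3.105, -0.394, 0.007]
wrist_force: [-0.6, -1.6, 0.7]
width: 85.6
```

```bash
python3 -c "
from h import *
im,i,T,s=look('wrist','w1')
blobs(im,i,T,300,60000)
to(531,-260,8)"
```

```text
black px [266. 390.] xy [ 304.2 -306.3] box [ 322.3 -286.3] [211.8 726.5] long ang 1.836 reach 432
blue px [488. 219.] xy [ 552.1 -394.3] box [ 552.  -394.3] [75.6 76.6] long ang 1.824 reach 678
ivory px [582. 303.] xy [ 483.5 -518. ] box [ 479.2 -520.7] [161.8  37. ] long ang 0.507 reach 709
ivory px [138. 256.] xy [435.9 -89.9] box [435.8 -90.1] [37.5 37.2] long ang 1.286 reach 445
t 1.7 pos [ 536.7 -248.7  184.5] psi 0.251 w 85.4 tilt 0.013 shift [ -7.8  11.7 176.4] rows>=4.2
```

View pics/w1.png

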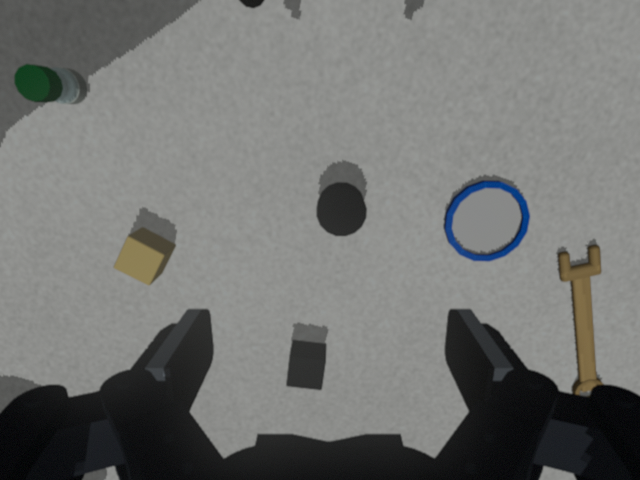

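The wrist view shows the disc at (342,208), block at (308,365), large nest at (487,220) and the vial at (40,84). The nest position agrees with the top view to 2 mm. I'll descend on the disc.

Call:
send_rows([
  [1, -4, 6, 20, 0],
  [1, -4, 6, 32, 0],
  [1, 0, 0, 32, 0],
  [1, 0, 0, 32, 0],
  [1, 0, 0, 20, 0],
  [1, 0, 0, 0, 0],
])

```text
time: 2.2
eef_pos: [528.9, -270.5, 47.8]
ee_rot: [-3.115, -0.38, -0.002]
wrist_force: [-1.2, 0.3, -0.4]
width: 85.5
```

```bash
python3 -c "
from h import *
im,i,T,s=look('wrist','w2')
i0=imaging.camera_info('wrist')
to(531,-260,5)"
```

```text
t 2.2 pos [ 529.6 -271.1   49.5] psi 0.243 w 85.5 tilt 0.003 shift [  3.9 -10.3  44.5] rows>=1.1
```

View pics/w2.png

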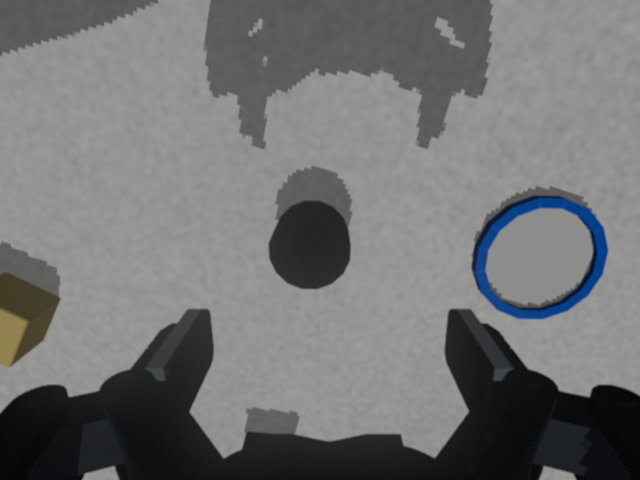

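Call:
send_rows([
  [1, 4, -10, 0, 0],
  [1, 0, 0, 0, 0],
  [1, 0, 0, 0, 0],
])

```text
time: 2.5
eef_pos: [532.1, -262.8, 53.6]
ee_rot: [3.118, 0.375, 0.01]
wrist_force: [0.9, -0.9, 0.9]
width: 85.4
```

```bash
python3 -c "
from h import *
im,i,T,s=look('wrist')
m=(im.max(2)<75).astype(np.uint8); m[300:]=0; m[:150]=0
n,l,st,c=cv2.connectedComponentsWithStats(m)
for k in range(1,n):
  if st[k,4]>1500: print(st[k],c[k].round(),cast(i,c[k],20,T).round(1))
to(531,-260,5)"
```

```text
[ 283  207   78   85 5305] [322. 250.] [[ 533.  -260.2]]
t 2.5 pos [ 532.3 -262.8   53.9] psi 0.239 w 85.4 tilt 0.007 shift [-1.  -3.2 48.9] rows>=1.2
```

Call:
send_rows([
  [1, 0, -2, 15, 0],
  [1, 0, 0, 15, 0],
  [1, 0, 0, 10, 0],
  [1, 0, 0, 3, 0],
  [1, 0, 0, 0, 0],
  [1, 0, 0, 0, 0],
])

```text
time: 3.05
eef_pos: [538.5, -264.4, 19.0]
ee_rot: [3.105, 0.377, 0.03]
wrist_force: [-0.2, -0.2, 0.6]
width: 85.4
```

```bash
python3 -c "
from h import *
to(532,-260,4)"
```

```text
t 3.0 pos [ 538.5 -264.4   19. ] psi 0.241 w 85.4 tilt 0.024 shift [-5.5 -6.1 14.8] rows>=0.4
```

Call:
send_rows([
  [1, -5, -5, 8, 0],
  [1, 0, 0, 5, 0],
  [1, 0, 0, 0, 0],
])

```text
time: 3.3
eef_pos: [533.6, -261.5, 7.1]
ee_rot: [3.102, 0.377, 0.035]
wrist_force: [0.8, -0.5, 0.2]
width: 85.3
```

```bash
python3 -c "
from h import *
to(532,-260,4)"
```

```text
t 3.3 pos [ 533.6 -261.5    7.1] psi 0.242 w 85.3 tilt 0.028 shift [-1.2 -1.9  3. ] rows>=0.1
```

Call:
send_rows([
  [-1, -1, -1, 3, 0],
  [-1, 0, 0, 0, 0],
  [-1, 0, 0, 0, 0],
  [-1, 0, 0, 0, 0],
  [-1, 0, 0, 0, 0],
  [-1, 0, 0, 0, 0],
])

```text
time: 3.8
eef_pos: [532.2, -260.8, 3.7]
ee_rot: [3.102, 0.376, 0.034]
wrist_force: [-0.1, 0.1, 0.0]
width: 12.3
```

```bash
python3 -c "
from h import *
to(532,-260,4)"
```

```text
t 3.8 pos [ 532.2 -260.8    3.7] psi 0.242 w 12.3 tilt 0.027 shift [ 0.  -0.8 -0.3] rows>=0.0
```

```bash
python3 -c "
from h import *
im,i,T,s=look('wrist','w3'); look('top','t3')
a=cv2.imread('pics/w3.png'); b=cv2.imread('pics/t3.png')[150:390,300:620]
cv2.imwrite('pics/c3.png',np.hstack([cv2.resize(a,(400,300)),cv2.resize(b,(400,300))]))
to(532,-260,4)"
```

```text
t 3.9 pos [ 532.2 -260.8    3.8] psi 0.242 w 0.1 tilt 0.028 shift [-0.  -0.8 -0.3] rows>=0.0
```

View pics/c3.png

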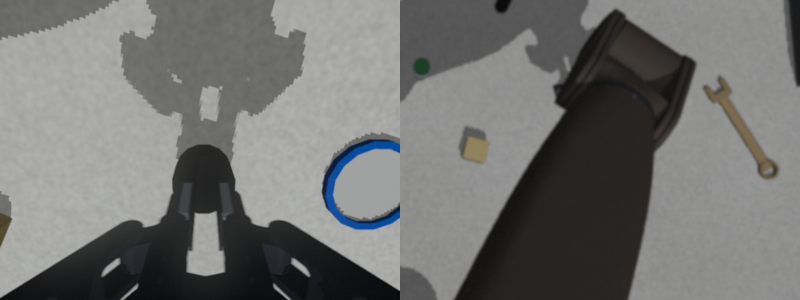

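```bash
python3 -c "
from h import *
im,i,T,s=look('wrist')
print(cast(i,[[326,232],[278,275],[374,275],[326,275],[326,339]],30,T).round(1), T[:3,3].round(1))
print(cast(i,[[326,232]],0,T).round(1))
a=im[200:440,180:480]; cv2.imwrite('pics/c4.png',cv2.resize(a[...,::-1],(750,600),interpolation=cv2.INTER_CUBIC))
to(532,-260,4)"
```

```text
[[ 560.3 -253.7]
 [ 537.5 -238.6]
 [ 546.8 -277.8]
 [ 542.1 -258.1]
 [ 512.8 -265.3]] [ 602.3 -241.4  186.8]
[[ 552.3 -256.1]]
t 4.0 pos [ 532.2 -260.8    3.7] psi 0.242 w -0.3 tilt 0.027 shift [ 0.  -0.8 -0.3] rows>=0.0
```

View pics/c4.png

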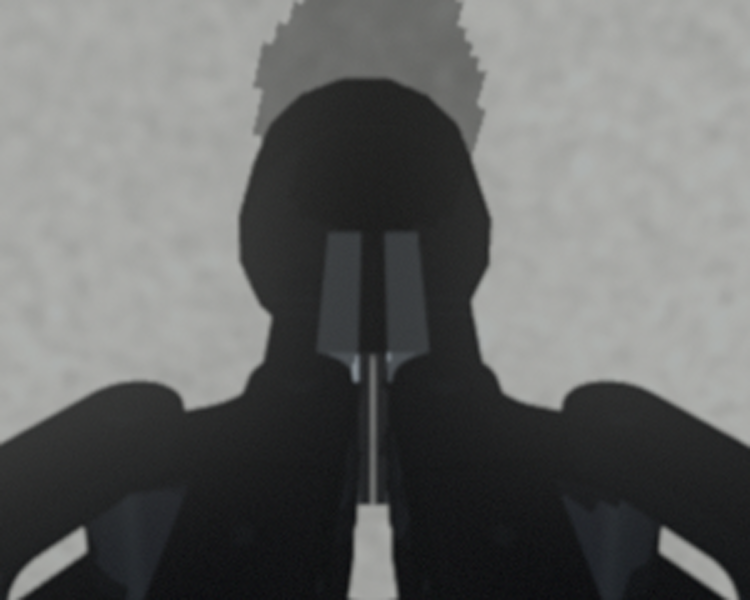

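The fingers shut to zero above the disc, which has not moved. They look shorter than the reported TCP, so I'll check the finger tips against the scene camera.

```bash
python3 -c "
from h import *
im,i,T,s=look('scene','s4')
P=lambda p:cv2.projectPoints(np.array(p,float).reshape(-1,3),i['rvec'],i['tvec'],np.array([[i['fx'],0,i['cx']],[0,i['fy'],i['cy']],[0,0,1]]),None)[0][:,0].round(1)
print('start TCP, +13, +40',P([[171.4,-652.3,192],[171.4,-652.3,205],[171.4,-652.3,232]]))
print('now TCP,+20,+44, disc top front',P([[532,-261,4],[532,-261,24],[532,-261,48],[555,-260,30]]))
a=cv2.imread('pics/scene0.png')[0:120,0:150]; b=im[170:290,110:260,::-1]
cv2.imwrite('pics/c5.png',cv2.resize(np.hstack([a,b]),(800,320),interpolation=cv2.INTER_CUBIC))"
```

```text
start TCP, +13, +40 [[ 55.1 106.2]
 [ 53.3 101.1]
 [ 49.5  90.4]]
now TCP,+20,+44, disc top front [[187.5 249.8]
 [185.8 242.2]
 [183.7 232.8]
 [183.1 246.4]]
```

View pics/c5.png

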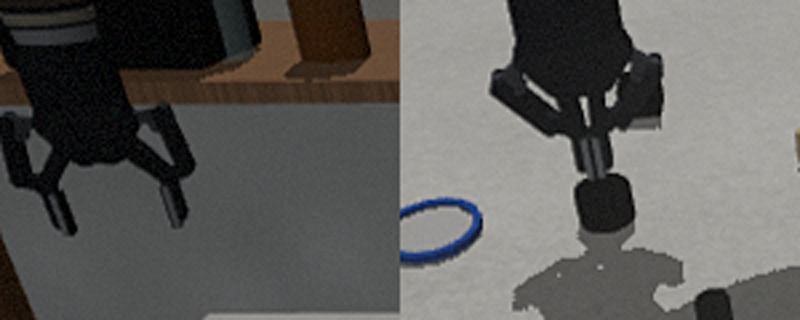

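Two views agree: the visible tips sit about 36–40 mm above the reported TCP. I'll work with that offset and confirm it by a gentle touch on the bench. First I'll open and re-measure the disc.

Call:
send_rows([
  [1, 0, 0, 0, 0],
  [1, 0, 0, 0, 0],
  [1, 0, 0, 0, 0],
  [1, 0, 0, 0, 0],
  [1, 0, 0, 0, 0],
  [1, 0, 0, 0, 0],
])

```text
time: 4.5
eef_pos: [532.3, -260.8, 3.8]
ee_rot: [3.102, 0.376, 0.035]
wrist_force: [0.3, 0.1, -0.3]
width: 72.2
```

```bash
python3 -c "
from h import *
im,i,T,s=look('wrist')
m=(im.max(2)<75).astype(np.uint8); m[:200]=0
m[:,:250]=0;m[:,400:]=0
n,l,st,c=cv2.connectedComponentsWithStats(m)
for k in range(1,n):
  if st[k,4]>1500: print(st[k],c[k].round())
x,y,w,h=st[1+np.argmax([st[k,4]*(st[k,1]<300) for k in range(1,n)])][:4]
print(cast(i,[[x+w/2,y],[x+w/2,y+h/2],[x+w/2,y+h]],30,T).round(1))
im,i,T,s=look('scene')
m=(im.max(2)<35).astype(np.uint8); m[:236]=0; m[262:]=0; m[:,:160]=0; m[:,215:]=0
n,l,st,c=cv2.connectedComponentsWithStats(m)
for k in range(1,n):
  if st[k,4]>100: print(st[k],c[k].round(),cast(i,c[k],15).round(1))
to(532,-260,-20)"
```

```text
[ 276  231  100  110 8638] [325. 287.]
[ 250  435  150   45 6391] [325. 458.]
[[ 560.7 -253.7]
 [ 537.3 -259.4]
 [ 511.8 -265.6]]
[176 236  22  21 353] [186. 246.] [[ 532.7 -261.3]]
t 4.6 pos [ 532.3 -260.8    3.8] psi 0.242 w 84.5 tilt 0.028 shift [-0.5 -1.3 23.8] rows>=0.6
```

Call:
send_rows([
  [1, 0, 0, 10, 0],
  [1, 0, 0, 10, 0],
  [1, 0, 0, 5, 0],
  [1, 0, 0, 0, 0],
  [1, 0, 0, 0, 0],
])

```text
time: 5.02
eef_pos: [532.4, -260.8, -24.7]
ee_rot: [3.103, 0.377, 0.033]
wrist_force: [0.0, -0.3, -0.1]
width: 85.2
```

```bash
python3 -c "
from h import *
im,i,T,s=look('wrist','w6'); im2=look('scene')[0]
a=im[:,:,::-1]; b=im2[170:290,110:260,::-1]
cv2.imwrite('pics/c6.png',np.hstack([cv2.resize(a,(400,300)),cv2.resize(b,(375,300),interpolation=cv2.INTER_CUBIC)]))
to(533,-260,-30)"
```

```text
t 5.1 pos [ 532.5 -260.9  -24.2] psi 0.242 w 85.4 tilt 0.027 shift [ 0.6 -0.9  5.7] rows>=0.1
```

View pics/c6.png

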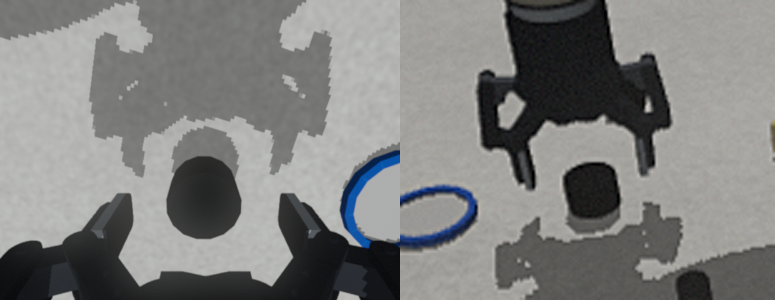

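TCP reads −25 mm with no contact, so the tip offset is confirmed: the fingers now straddle the disc. I'll go to about −37 and grip.

Call:
send_rows([
  [1, 0, -1, 6, 0],
  [1, 0, 0, 4, 0],
  [1, 0, 0, 2, 0],
  [-1, 0, 0, 0, 0],
  [-1, 0, 0, 0, 0],
  [-1, 0, 0, 0, 0],
  [-1, 0, 0, 0, 0],
  [-1, 0, 0, 0, 0],
  [-1, 0, 0, 0, 0],
])

```text
time: 5.87
eef_pos: [534.0, -261.1, -35.6]
ee_rot: [3.1, 0.376, 0.038]
wrist_force: [0.3, 0.2, -0.3]
width: 42.6
```

```bash
python3 -c "
from h import *
im,i,T,s=look('wrist','w7')
print(s['wrist_force'].round(1))
to(533,-260,-30)"
```

```text
[ 0.3  0.2 -0.3]
t 5.9 pos [ 534.  -261.1  -35.6] psi 0.242 w 42.8 tilt 0.030 shift [-0.6 -1.2 -5.7] rows>=0.1
```

Call:
send_rows([
  [-1, 0, 0, -5, 0],
  [-1, 0, 0, -10, 0],
  [-1, 0, 0, -15, 0],
  [-1, 0, 0, -15, 0],
  [-1, 0, 0, -10, 0],
  [-1, 0, 0, 0, 0],
  [-1, 0, 0, 0, 0],
])

```text
time: 6.5
eef_pos: [531.9, -259.7, 24.0]
ee_rot: [3.101, 0.376, 0.037]
wrist_force: [-0.3, 0.4, -1.0]
width: 43.0
```

```bash
python3 -c "
from h import *
im,i,T,s=look('wrist','w7')
to(551,-393,20)"
```

```text
t 6.5 pos [ 532.2 -259.9   24.1] psi 0.242 w 43.1 tilt 0.030 shift [-13.7 133.7   6.6] rows>=3.2
```

View pics/w7.png

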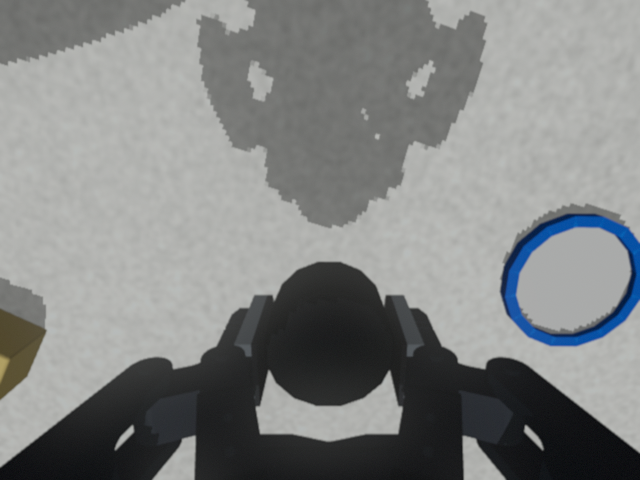

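The disc is held cleanly, with its top face centred at (330,335), and the nest is at right (575,280). I'll carry it over.

Call:
send_rows([
  [-1, -1, 8, 0, 0],
  [-1, -2, 18, 0, 0],
  [-1, -2, 22, 0, 0],
  [-1, -2, 22, 0, 0],
  [-1, -2, 22, 0, 0],
  [-1, -2, 20, 0, 0],
  [-1, -2, 12, 0, 0],
  [-1, 0, 5, 0, 0],
  [-1, 0, 0, 0, 0],
  [-1, 0, 0, 0, 0],
])

```text
time: 7.38
eef_pos: [547.0, -400.6, 17.8]
ee_rot: [3.107, 0.375, 0.025]
wrist_force: [-0.1, 0.4, -0.3]
width: 42.9
```

```bash
python3 -c "
from h import *
im,i,T,s=look('wrist','w8')
to(551,-393,-31)"
```

```text
t 7.4 pos [ 546.9 -400.3   17.7] psi 0.241 w 42.9 tilt 0.020 shift [ 5.  -6.7 48.7] rows>=1.2
```

Call:
send_rows([
  [-1, 2, -3, 6, 0],
  [-1, 2, -2, 10, 0],
  [-1, 0, 0, 10, 0],
  [-1, 0, 0, 8, 0],
  [-1, 0, 0, 4, 0],
  [-1, 0, 0, 0, 0],
  [-1, 0, 0, 0, 0],
])

```text
time: 8.02
eef_pos: [549.8, -387.8, -26.5]
ee_rot: [3.111, 0.384, 0.02]
wrist_force: [0.3, -0.5, 0.2]
width: 43.0
```

```bash
python3 -c "
from h import *
im,i,T,s=look('wrist','w8')
to(551,-393,-31)"
```

```text
t 8.1 pos [ 549.7 -387.8  -26.5] psi 0.246 w 43.3 tilt 0.014 shift [-0.   5.4  4.5] rows>=0.2
```

View pics/w8.png

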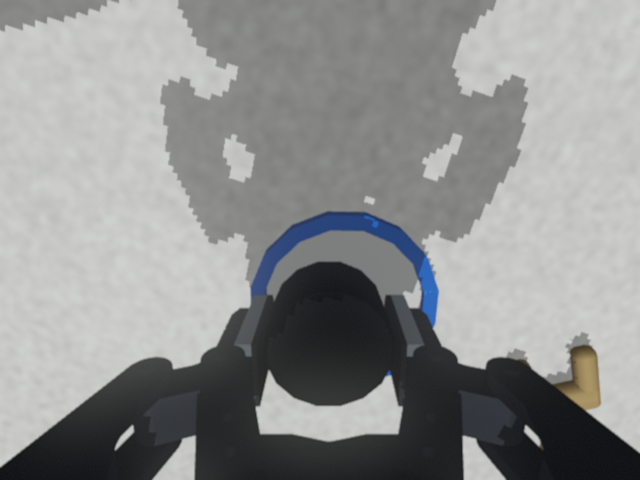

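Call:
send_rows([
  [-1, 0, 3, 0, 0],
  [-1, 0, 2, 1, 0],
  [-1, 0, 0, 2, 0],
  [-1, 0, 0, 1, 0],
  [-1, 0, 0, 0, 0],
])

```text
time: 8.48
eef_pos: [552.2, -394.8, -28.8]
ee_rot: [3.109, 0.383, 0.024]
wrist_force: [-0.3, -0.4, -0.5]
width: 42.8
```

```bash
python3 -c "
from h import *
to(551,-393,-32)"
```

```text
t 8.5 pos [ 552.2 -394.8  -28.8] psi 0.245 w 42.8 tilt 0.018 shift [-0.8 -2.1  3.2] rows>=0.1
```

Call:
send_rows([
  [-1, 0, -1, 2, 0],
  [-1, 0, 0, 1, 0],
  [-1, 0, 0, 1, 0],
  [-1, 0, 0, 0, 0],
])

```text
time: 8.82
eef_pos: [552.1, -394.2, -32.7]
ee_rot: [3.108, 0.382, 0.024]
wrist_force: [0.6, 0.5, 0.5]
width: 43.0
```

```bash
python3 -c "
from h import *
to(551,-393,-32.6)"
```

```text
t 8.8 pos [ 552.1 -394.2  -32.7] psi 0.245 w 43.0 tilt 0.018 shift [-0.8 -1.4 -0.2] rows>=0.0
```

Call:
send_rows([
  [1, 0, 0, 0, 0],
  [1, 0, 0, 0, 0],
  [1, 0, 0, 0, 0],
  [1, 0, 0, 0, 0],
  [1, 0, 0, -10, 0],
  [1, 0, 0, -20, 0],
  [1, 0, 0, -25, 0.06],
  [1, 0, 0, -25, 0.06],
  [1, 0, 0, -15, 0],
  [1, 0, 0, 0, 0],
])

```text
time: 9.65
eef_pos: [549.9, -392.6, 67.7]
ee_rot: [3.129, 0.186, 0.022]
wrist_force: [1.1, -1.1, 0.7]
width: 85.1
```

```bash
python3 -c "
from h import *
im,i,T,s=look('top')
blobs(im,i)
to(365,-267,60,.126)"
```

```text
black px [264. 258.] xy [465.1  94.5] box [464.9  94.5] [78.3 17.1] long ang 0.982 reach 475
black px [382. 151.] xy [ 684.4 -146.4] box [ 684.2 -146. ] [19.4 33.5] long ang 2.660 reach 700
black px [627. 139.] xy [ 706.6 -651.5] box [ 702.1 -645.9] [115.3  57.4] long ang 0.027 reach 961
black px [330.  99.] xy [799.9 -32. ] box [800.2 -31.4] [115.7  30.7] long ang 1.553 reach 801
blue px [184. 305.] xy [379.6 258. ] box [379.7 258. ] [ 50.5 110.4] long ang 2.517 reach 459
blue px [190. 241.] xy [505.8 249.4] box [506.  249.9] [51.8 51.3] long ang 0.013 reach 564
blue px [503. 218.] xy [ 546.2 -390.8] box [ 543.6 -389.6] [75.2 61.2] long ang 1.109 reach 672
blue px [231. 169.] xy [656.5 167.4] box [656.5 167.5] [67.  65.1] long ang 0.755 reach 678
blue px [506.  40.] xy [ 930.  -421.2] box [ 930.  -420.8] [32. 43.] long ang 2.347 reach 1021
ivory px [361. 269.] xy [441.9 -94.1] box [442.2 -94. ] [33.5 34.2] long ang 2.869 reach 452
ivory px [111. 212.] xy [568.1 411. ] box [567.3 411. ] [48.  39.9] long ang 0.792 reach 701
t 9.7 pos [ 549.6 -392.4   66.6] psi 0.119 w 85.6 tilt 0.015 shift [-168.5 -146.4    3.3] rows>=5.4 turn -0.007 (rows 0.1)
```

Call:
send_rows([
  [1, -10, -9, 0, 0],
  [1, -20, -17, 0, 0],
  [1, -24, -21, 0, 0],
  [1, -24, -21, 0, 0],
  [1, -24, -21, 0, 0],
  [1, -24, -21, 0, 0],
  [1, -18, -16, 0, 0],
  [1, -8, -8, 0, 0],
  [1, 0, 0, 0, 0],
  [1, 0, 0, 0, 0],
])

```text
time: 10.53
eef_pos: [370.8, -267.0, 52.5]
ee_rot: [-3.131, -0.19, -0.008]
wrist_force: [0.6, -0.7, -0.1]
width: 85.6
```

```bash
python3 -c "
from h import *
im,i,T,s=look('wrist','w9')
m=(im.max(2)<75).astype(np.uint8); m[330:]=0; m[:150]=0
n,l,st,c=cv2.connectedComponentsWithStats(m)
for k in range(1,n):
  if st[k,4]>1500: print(st[k],c[k].round(),cast(i,c[k],20,T).round(1))
to(365,-267,-10,.126)"
```

```text
[ 295  222   66   75 4748] [328. 259.] [[ 367.  -268.2]]
t 10.6 pos [ 370.9 -267.    52.3] psi 0.121 w 85.4 tilt 0.007 shift [-6.2 -0.5 62.3] rows>=1.5 turn -0.005 (rows 0.0)
```

View pics/w9.png

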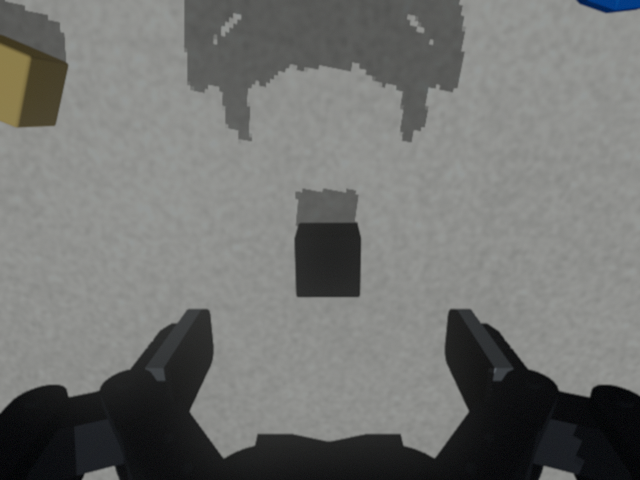

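The block is centred at (328,259), square to the jaws and at (366,−268). I'll descend.

Call:
send_rows([
  [1, -2, 0, 8, 0],
  [1, -2, 0, 16, 0],
  [1, -1, 0, 18, 0],
  [1, 0, 0, 18, 0],
  [1, 0, 0, 12, 0],
  [1, 0, 0, 5, 0],
  [1, 0, 0, 0, 0],
  [1, 0, 0, 0, 0],
])

```text
time: 11.25
eef_pos: [372.2, -274.1, -29.4]
ee_rot: [3.136, 0.193, 0.014]
wrist_force: [-0.9, -0.4, 0.4]
width: 85.4
```

```bash
python3 -c "
from h import *
to(366,-268,-36,.126)"
```

```text
t 11.2 pos [ 372.2 -274.1  -29.4] psi 0.123 w 85.4 tilt 0.009 shift [-5.5 -6.8  6.5] rows>=0.3 turn -0.003 (rows 0.0)
```

Call:
send_rows([
  [1, -3, -3, 2, 0],
  [1, -2, -3, 3, 0],
  [1, 0, 0, 1, 0],
  [1, 0, 0, 0, 0],
  [-1, 0, 0, 0, 0],
  [-1, 0, 0, 0, 0],
  [-1, 0, 0, 0, 0],
  [-1, 0, 0, 0, 0],
  [-1, 0, 0, 0, 0],
  [-1, 0, 0, 0, 0],
])

```text
time: 12.08
eef_pos: [368.9, -271.3, -32.1]
ee_rot: [3.129, 0.193, 0.022]
wrist_force: [-0.0, 0.3, -0.7]
width: 35.4
```

```bash
python3 -c "
from h import *
to(366,-268,-36,.126)"
```

```text
t 12.1 pos [ 368.9 -271.3  -32.1] psi 0.123 w 35.4 tilt 0.016 shift [-2.6 -3.7  3.8] rows>=0.1 turn -0.003 (rows 0.0)
```

Call:
send_rows([
  [-1, 0, 0, -5, 0],
  [-1, 0, 0, -12, 0],
  [-1, 0, 0, -18, -0.08],
  [-1, 0, 0, -22, -0.12],
  [-1, 0, 0, -22, -0.12],
  [-1, 0, 0, -18, -0.12],
  [-1, 0, 0, -12, -0.12],
  [-1, 0, 0, -5, -0.07],
  [-1, 0, 0, 0, 0],
  [-1, 0, 0, 0, 0],
])

```text
time: 12.92
eef_pos: [365.4, -268.6, 87.5]
ee_rot: [2.9, 1.192, 0.015]
wrist_force: [-1.0, 0.6, -0.8]
width: 35.1
```

```bash
python3 -c "
from h import *
to(656.6,167.4,80,.75)"
```

```text
t 12.9 pos [ 365.4 -268.6   87.5] psi 0.780 w 35.1 tilt 0.011 shift [ 513.6 -105.2    9.7] rows>=12.6 turn 0.030 (rows 0.2)
```

Call:
send_rows([
  [-1, 10, -2, 0, 0],
  [-1, 20, -4, 0, 0],
  [-1, 30, -6, 0, 0],
  [-1, 32, -7, 0, 0],
  [-1, 32, -7, 0, 0],
  [-1, 32, -7, 0, 0],
  [-1, 32, -7, 0, 0],
  [-1, 32, -7, 0, 0],
  [-1, 32, -7, 0, 0],
  [-1, 32, -7, 0, 0],
])

```text
time: 13.75
eef_pos: [527.5, -13.2, 79.9]
ee_rot: [-2.918, -1.151, 0.001]
wrist_force: [0.5, -0.5, -0.9]
width: 34.9
```

```bash
python3 -c "
from h import *
to(656.6,167.4,80,.75)"
```

```text
t 13.8 pos [527.5 -13.2  79.9] psi 0.752 w 34.9 tilt 0.005 shift [217.6 -43.8   0.4] rows>=5.3 turn 0.002 (rows 0.0)
```

Call:
send_rows([
  [-1, 32, -6, 0, 0],
  [-1, 32, -6, 0, 0],
  [-1, 32, -6, 0, 0],
  [-1, 32, -6, 0, 0],
  [-1, 28, -6, 0, 0],
  [-1, 20, -4, 0, 0],
  [-1, 12, -2, 0, 0],
  [-1, 5, -1, 0, 0],
  [-1, 0, 0, 0, 0],
  [-1, 0, 0, 0, 0],
])

```text
time: 14.58
eef_pos: [640.1, 169.9, 64.5]
ee_rot: [-2.909, -1.143, 0.034]
wrist_force: [-0.4, 0.1, -1.1]
width: 35.5
```

```bash
python3 -c "
from h import *
im,i,T,s=look('wrist')
blobs(im,i,T,300,30000)
to(656.6,167.4,0,.75)"
```

```text
black px [ 88. 453.] xy [383.9 189.9] box [382.4 200.8] [ 54.4 114.3] long ang 2.345 reach 428
black px [430. 436.] xy [568.2   5.5] box [570.3  15.1] [63.4 59.6] long ang 0.774 reach 568
black px [543. 437.] xy [634.6 -49.6] box [628.8 -62.3] [ 77.4 126.7] long ang 1.667 reach 637
black px [321. 318.] xy [590.4 130.4] box [594.1 133. ] [64.1 72.2] long ang 2.422 reach 605
blue px [ 51. 395.] xy [402.8 241.2] box [399.5 244.7] [55.3 76.1] long ang 2.509 reach 469
blue px [103. 292.] xy [508.4 248.8] box [508.2 249. ] [54.6 55. ] long ang 2.327 reach 566
blue px [360. 228.] xy [658.1 166.5] box [658.  166.5] [68.5 67.9] long ang 0.751 reach 679
t 14.6 pos [639.8 169.6  64.3] psi 0.748 w 35.4 tilt 0.027 shift [11.7 14.5 63.9] rows>=1.6 turn -0.002 (rows 0.0)
```

Call:
send_rows([
  [-1, 4, 4, 5, 0],
  [-1, 5, 5, 12, 0],
  [-1, 4, 4, 16, 0],
  [-1, 0, 0, 16, 0],
  [-1, 0, 0, 12, 0],
  [-1, 0, 0, 6, 0],
  [-1, 0, 0, 2, 0],
  [-1, 0, 0, 0, 0],
  [-1, 0, 0, 0, 0],
])

```text
time: 15.38
eef_pos: [656.8, 162.5, -8.3]
ee_rot: [-2.916, -1.127, 0.034]
wrist_force: [-0.2, -0.3, -0.1]
width: 35.4
```

```bash
python3 -c "
from h import *
to(658,168,-29,.75)"
```

```text
t 15.4 pos [656.8 162.5  -8.3] psi 0.738 w 35.4 tilt 0.027 shift [ 4.9 -2.8 20.7] rows>=0.5 turn -0.012 (rows 0.1)
```

Call:
send_rows([
  [-1, 2, -1, 5, 0],
  [-1, 2, -1, 6, 0],
  [-1, 0, 0, 5, 0],
  [-1, 0, 0, 2, 0],
  [-1, 0, 0, 0, 0],
  [-1, 0, 0, 0, 0],
])

```text
time: 15.88
eef_pos: [660.3, 167.9, -24.8]
ee_rot: [-2.917, -1.129, 0.026]
wrist_force: [0.3, -0.5, -0.4]
width: 34.8
```

```bash
python3 -c "
from h import *
to(658,168,-29,.75)"
```

```text
t 15.9 pos [660.3 167.9 -24.8] psi 0.738 w 34.8 tilt 0.022 shift [-1.5 -1.5  4.2] rows>=0.1 turn -0.012 (rows 0.1)
```

Call:
send_rows([
  [-1, -1, -1, 2, 0],
  [-1, 0, 0, 1, 0],
  [-1, 0, 0, 1, 0],
  [-1, 0, 0, 0, 0],
])

```text
time: 16.22
eef_pos: [659.0, 168.2, -28.6]
ee_rot: [-2.917, -1.129, 0.025]
wrist_force: [0.0, 0.6, 0.4]
width: 35.4
```

```bash
python3 -c "
from h import *
to(658,168,-29,.75)"
```

```text
t 16.2 pos [659.  168.2 -28.6] psi 0.739 w 35.4 tilt 0.021 shift [-0.9 -0.5  0.4] rows>=0.0 turn -0.011 (rows 0.1)
```

Call:
send_rows([
  [1, 0, 0, 0, 0],
  [1, 0, 0, 0, 0],
  [1, 0, 0, 0, 0],
  [1, 0, 0, 0, 0],
  [1, 0, 0, -10, 0],
  [1, 0, 0, -20, 0],
  [1, 0, 0, -28, 0],
  [1, 0, 0, -28, 0],
  [1, 0, 0, -16, 0],
  [1, 0, 0, -4, 0],
])

```text
time: 17.05
eef_pos: [659.6, 167.0, 82.3]
ee_rot: [-2.916, -1.128, 0.032]
wrist_force: [-0.0, 0.3, -0.0]
width: 85.2
```

```bash
python3 -c "
from h import *
im,i,T,s=look('wrist','w10')
to(685,-146,80)"
```

```text
t 17.1 pos [660.2 167.1  82.7] psi 0.738 w 85.4 tilt 0.024 shift [-1.923e+02  2.483e+02  1.000e-01] rows>=7.5
```

View pics/w10.png

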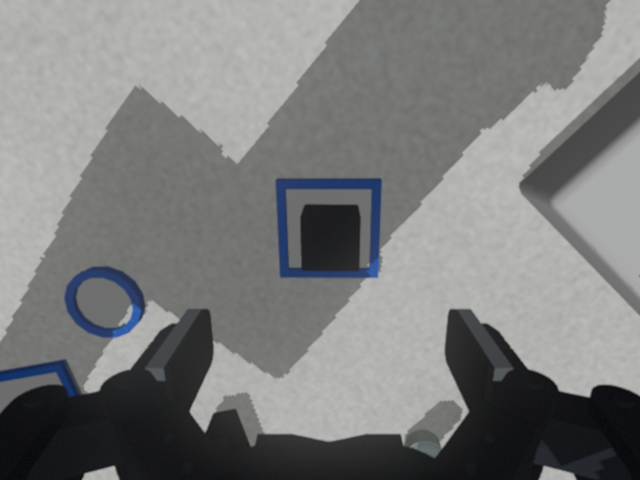

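The block sits square inside the rim at (330,238). Next is the pin.

Call:
send_rows([
  [1, -8, 10, 0, 0],
  [1, -16, 20, 0, 0],
  [1, -22, 28, 0, 0],
  [1, -25, 32, 0, 0],
  [1, -25, 32, 0, 0],
  [1, -25, 32, 0, 0],
  [1, -22, 28, 0, 0],
  [1, -16, 20, 0, 0],
  [1, -8, 10, 0, 0],
  [1, 0, 0, 0, 0],
])

```text
time: 17.93
eef_pos: [671.0, -117.1, 66.1]
ee_rot: [-2.905, -1.131, 0.057]
wrist_force: [-0.1, -0.8, 0.4]
width: 85.2
```

```bash
python3 -c "
from h import *
to(685,-146,60)"
```

```text
t 17.9 pos [ 671.  -117.1   66.1] psi 0.743 w 85.2 tilt 0.043 shift [-9.1 30.9  5.3] rows>=0.8
```

Call:
send_rows([
  [1, -2, 6, 0, 0],
  [1, -3, 10, 0, 0],
  [1, -3, 9, 0, 0],
  [1, -1, 4, 0, 0],
  [1, 0, 0, 0, 0],
  [1, 0, 0, 0, 0],
])

```text
time: 18.43
eef_pos: [683.7, -141.7, 61.7]
ee_rot: [-2.898, -1.136, 0.063]
wrist_force: [0.1, -0.6, -0.2]
width: 85.2
```

```bash
python3 -c "
from h import *
im,i,T,s=look('wrist')
m=(im.max(2)<60).astype(np.uint8); m[330:]=0; m[:120]=0
n,l,st,c=cv2.connectedComponentsWithStats(m)
for k in range(1,n):
  if st[k,4]>800: print(st[k],c[k].round(),cast(i,c[k],25,T).round(1))
to(685,-146,-20)"
```

```text
[  0 214  49  45 910] [ 31. 232.] [[569.7  -8.1]]
[ 313  223   42   62 2129] [335. 254.] [[ 682.5 -147. ]]
t 18.5 pos [ 683.7 -141.6   61.8] psi 0.748 w 85.6 tilt 0.049 shift [ 0.1  7.5 81.6] rows>=2.0
```

Call:
send_rows([
  [1, 0, 3, 6, 0],
  [1, -1, 3, 14, 0],
  [1, 0, 1, 18, 0],
  [1, 0, 0, 18, 0],
  [1, 0, 0, 14, 0],
  [1, 0, 0, 6, 0],
  [1, 0, 0, 0, 0],
  [1, 0, 0, 0, 0],
])

```text
time: 19.15
eef_pos: [684.0, -144.1, -21.7]
ee_rot: [-2.895, -1.141, 0.063]
wrist_force: [-0.7, -0.7, 0.7]
width: 85.5
```

```bash
python3 -c "
from h import *
print(R.from_rotvec(monitor.read_state()['ee_rot']).as_matrix()[:,2])
to(683.5,-147,-28)"
```

```text
[-0.04846929  0.01240424 -0.99874765]
t 19.1 pos [ 684.  -144.1  -21.7] psi 0.752 w 85.5 tilt 0.050 shift [-2.2  2.   6.3] rows>=0.2
```

Call:
send_rows([
  [1, -2, 0, 3, 0],
  [1, -2, 0, 3, 0],
  [1, 0, 0, 1, 0],
  [1, 0, 0, 0, 0],
  [-1, 0, 0, 0, 0],
  [-1, 0, 0, 0, 0],
  [-1, 0, 0, 0, 0],
  [-1, 0, 0, 0, 0],
  [-1, 0, 0, 0, 0],
  [-1, 0, 0, 0, 0],
])

```text
time: 19.98
eef_pos: [683.9, -148.3, -23.9]
ee_rot: [-2.9, -1.144, 0.053]
wrist_force: [0.5, 0.3, -0.2]
width: 22.7
```

Call:
send_rows([
  [-1, 0, 0, 0, 0],
])

```text
time: 20.07
eef_pos: [684.0, -148.3, -23.9]
ee_rot: [-2.9, -1.144, 0.053]
wrist_force: [-0.6, 0.1, 0.0]
width: 23.0
```

```bash
python3 -c "
from h import *
to(683.5,-147,-28)"
```

```text
t 20.1 pos [ 684.  -148.3  -23.9] psi 0.752 w 23.0 tilt 0.041 shift [ 0.6 -1.2  4.2] rows>=0.1
```

Call:
send_rows([
  [-1, 0, 0, -5, 0],
  [-1, 0, 0, -14, 0],
  [-1, 0, 0, -22, 0],
  [-1, 0, 0, -25, 0],
  [-1, 0, 0, -22, 0],
  [-1, 0, 0, -14, 0],
  [-1, 0, 0, -5, 0],
  [-1, 0, 0, 0, 0],
  [-1, 0, 0, 0, 0],
])

```text
time: 20.82
eef_pos: [688.6, -149.2, 93.3]
ee_rot: [-2.901, -1.144, 0.052]
wrist_force: [0.2, -0.4, 0.2]
width: 22.7
```

```bash
python3 -c "
from h import *
to(506.5,249.3,75)"
```

```text
t 20.8 pos [ 688.6 -149.2   93.3] psi 0.752 w 22.7 tilt 0.041 shift [ 139.5 -414.7   29.1] rows>=10.5
```

Call:
send_rows([
  [-1, 3, -9, 0, 0],
  [-1, 6, -18, 1, 0],
  [-1, 9, -26, 1, 0],
  [-1, 11, -32, 1, 0],
  [-1, 11, -32, 1, 0],
  [-1, 11, -32, 1, 0],
  [-1, 11, -32, 1, 0],
  [-1, 11, -32, 1, 0],
  [-1, 11, -32, 1, 0],
  [-1, 11, -32, 1, 0],
])

```text
time: 21.65
eef_pos: [553.9, 127.4, 78.2]
ee_rot: [-2.896, -1.123, 0.083]
wrist_force: [0.3, 0.7, 0.6]
width: 22.7
```

```bash
python3 -c "
from h import *
to(506.5,249.3,60)"
```

```text
t 21.6 pos [553.9 127.4  78.2] psi 0.741 w 22.7 tilt 0.063 shift [  47.9 -121.    22.6] rows>=3.2
```

Call:
send_rows([
  [-1, 8, -22, 1, 0],
  [-1, 8, -20, 1, 0],
  [-1, 8, -18, 1, 0],
  [-1, 6, -14, 1, 0],
  [-1, 4, -10, 1, 0],
  [-1, 2, -5, 0, 0],
  [-1, 0, 0, 0, 0],
  [-1, 0, 0, 0, 0],
])

```text
time: 22.32
eef_pos: [501.3, 229.0, 65.6]
ee_rot: [-2.883, -1.136, 0.118]
wrist_force: [-0.8, 0.1, -0.3]
width: 22.5
```

```bash
python3 -c "
from h import *
im,i,T,s=look('wrist','w11')
blobs(im,i,T,300,30000)
print(R.from_rotvec(monitor.read_state()['ee_rot']).as_matrix()[:,2])
to(506.5,249.3,0)"
```

```text
black px [161. 440.] xy [270.3 203.8] box [263.  224.2] [ 77.  254.2] long ang 2.402 reach 339
black px [475. 422.] xy [462.4  40.7] box [475.9  43.2] [ 96.4 206.9] long ang 2.402 reach 464
black px [338. 323.] xy [454.  184.2] box [457.4 186.2] [49.3 47.7] long ang 0.584 reach 490
black px [598. 116.] xy [652.2 170.2] box [653.9 169.2] [37.4 33.1] long ang 0.747 reach 674
blue px [181. 320.] xy [380.1 258.7] box [381.2 257. ] [ 54.9 113. ] long ang 2.517 reach 460
blue px [319. 205.] xy [507.3 248.7] box [507.3 248.5] [53.2 53.9] long ang 3.115 reach 565
blue px [567. 114.] xy [648.4 174.1] box [652.7 172.4] [67.3 56.7] long ang 0.743 reach 671
[-0.08592245  0.01010006 -0.99625063]
t 22.4 pos [501.4 228.8  65.7] psi 0.752 w 23.1 tilt 0.087 shift [21.4 -7.2 65.2] rows>=1.7
```

View pics/w11.png

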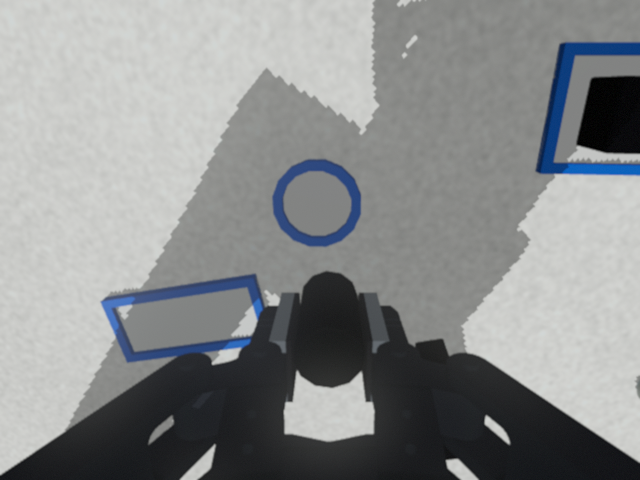

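Call:
send_rows([
  [-1, 5, -2, 6, 0],
  [-1, 6, -2, 12, 0],
  [-1, 6, -2, 14, 0],
  [-1, 4, -1, 14, 0],
  [-1, 0, 0, 10, 0],
  [-1, 0, 0, 6, 0],
  [-1, 0, 0, 2, 0],
  [-1, 0, 0, 0, 0],
  [-1, 0, 0, 0, 0],
])

```text
time: 23.12
eef_pos: [510.1, 246.6, -5.9]
ee_rot: [-2.888, -1.124, 0.118]
wrist_force: [-0.5, 0.5, -0.1]
width: 23.0
```

```bash
python3 -c "
from h import *
print(R.from_rotvec(monitor.read_state()['ee_rot']).as_matrix()[:,2])
to(507,248.5,-20)"
```

```text
[-0.08531793  0.01006274 -0.99630296]
t 23.1 pos [510.1 246.6  -5.9] psi 0.744 w 23.0 tilt 0.086 shift [-0.2 -2.6 14.3] rows>=0.3
```

Call:
send_rows([
  [-1, 0, -1, 3, 0],
  [-1, 0, -1, 4, 0],
  [-1, 0, 0, 3, 0],
  [-1, 0, 0, 2, 0],
  [-1, 0, 0, 0, 0],
  [-1, 0, 0, 0, 0],
])

```text
time: 23.62
eef_pos: [509.4, 248.6, -16.3]
ee_rot: [-2.889, -1.123, 0.11]
wrist_force: [0.2, -0.5, -0.7]
width: 23.3
```

```bash
python3 -c "
from h import *
to(507,248.5,-20)"
```

```text
t 23.6 pos [509.4 248.6 -16.3] psi 0.743 w 23.3 tilt 0.081 shift [-1.6 -1.3  3.9] rows>=0.1
```

Call:
send_rows([
  [-1, -1, -1, 2, 0],
  [-1, 0, 0, 1, 0],
  [-1, 0, 0, 1, 0],
  [-1, 0, 0, 0, 0],
])

```text
time: 23.95
eef_pos: [507.9, 248.8, -20.1]
ee_rot: [-2.889, -1.124, 0.109]
wrist_force: [0.5, -0.3, -0.0]
width: 23.1
```

```bash
python3 -c "
from h import *
to(507,248.5,-20.5)"
```

```text
t 23.9 pos [507.9 248.8 -20.1] psi 0.743 w 23.1 tilt 0.080 shift [-0.8 -0.3  0.5] rows>=0.0
```

Call:
send_rows([
  [-1, 0, 0, 1, 0],
  [1, 0, 0, 0, 0],
  [1, 0, 0, 0, 0],
  [1, 0, 0, 0, 0],
  [1, 0, 0, 0, 0],
  [1, 0, 0, 0, 0],
  [1, 0, 0, -10, 0],
  [1, 0, 0, -20, 0],
  [1, 0, 0, -28, 0],
  [1, 0, 0, -28, 0],
])

```text
time: 24.78
eef_pos: [508.8, 246.2, 61.4]
ee_rot: [-2.887, -1.122, 0.134]
wrist_force: [0.3, 1.0, 0.3]
width: 85.7
```

Call:
send_rows([
  [1, 0, 0, -16, 0],
  [1, 0, 0, -4, 0],
  [1, 0, 0, 0, 0],
])

```text
time: 25.03
eef_pos: [516.0, 247.3, 91.4]
ee_rot: [-2.889, -1.123, 0.112]
wrist_force: [0.1, -0.1, 0.1]
width: 85.8
```

```bash
python3 -c "
from h import *
im,i,T,s=look('wrist','w12')
print(R.from_rotvec(s['ee_rot']).as_matrix()[:,2])
to(465,94,80,.975)"
```

```text
[-0.08135712  0.01103125 -0.99662397]
t 25.1 pos [515.9 247.3  91. ] psi 0.743 w 85.2 tilt 0.082 shift [-140.4   79.4   13.4] rows>=3.9 turn -0.232 (rows 1.9)
```

View pics/w12.png

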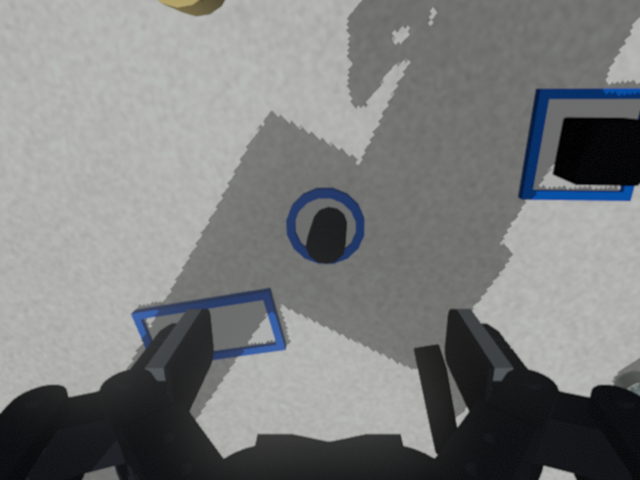

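The pin stands upright in the small nest at (328,235). The bar is last, visible at (435,395).

Call:
send_rows([
  [1, 0, 0, 0, -0.11],
  [1, 0, 0, 0, -0.11],
  [1, 0, 0, 0, 0],
  [1, 0, 0, 0, 0],
])

```text
time: 25.42
eef_pos: [512.7, 246.5, 86.4]
ee_rot: [-2.735, -1.438, 0.115]
wrist_force: [0.1, 0.3, -0.9]
width: 85.3
```

```bash
python3 -c "
from h import *
to(465,94,70,.975)"
```

```text
t 25.4 pos [512.7 246.5  86.4] psi 0.970 w 85.3 tilt 0.089 shift [-151.9   48.6   19.2] rows>=3.9 turn -0.005 (rows 0.0)
```

Call:
send_rows([
  [1, -8, 2, 1, 0],
  [1, -15, 5, 2, 0],
  [1, -20, 6, 2, 0],
  [1, -25, 8, 3, 0],
  [1, -25, 8, 3, 0],
  [1, -20, 6, 2, 0],
  [1, -15, 5, 2, 0],
  [1, -8, 2, 1, 0],
  [1, 0, 0, 0, 0],
  [1, 0, 0, 0, 0],
])

```text
time: 26.25
eef_pos: [458.2, 102.7, 64.8]
ee_rot: [-2.743, -1.412, 0.137]
wrist_force: [0.0, -1.0, 0.7]
width: 85.1
```

```bash
python3 -c "
from h import *
im,i,T,s=look('wrist')
m=(im.max(2)<60).astype(np.uint8); m[:100]=0;m[:,:222]=0;m[:,440:]=0;m[400:]=0
n,l,st,c=cv2.connectedComponentsWithStats(m)
for k in range(1,n):
  if st[k,4]>800: print(st[k],c[k].round(),cast(i,c[k],18,T).round(1))
print(R.from_rotvec(s['ee_rot']).as_matrix()[:,2])
to(465,94,0,.975)"
```

```text
[ 335  175   37  138 4609] [354. 241.] [[467.1  94.8]]
[-0.10323044  0.00689047 -0.9946336 ]
t 26.3 pos [458.2 102.9  64.7] psi 0.954 w 85.5 tilt 0.104 shift [ 0.2 16.4 63.6] rows>=1.6 turn -0.021 (rows 0.2)
```

The tool tilt has drifted to 0.10 rad, because each row builds on the measured pose. Before gripping the bar I'll test whether an outward excursion undoes it.

Call:
send_rows([
  [1, 15, 20, -4, 0],
  [1, 18, 28, -6, 0],
  [1, 18, 28, -6, 0],
  [1, 18, 28, -6, 0],
  [1, 12, 18, -4, 0],
  [1, 0, 0, 0, 0],
  [1, 0, 0, 0, 0],
])

```text
time: 26.88
eef_pos: [612.2, 105.0, 72.8]
ee_rot: [-2.737, -1.419, 0.139]
wrist_force: [-0.5, 0.3, 0.5]
width: 85.2
```

```bash
python3 -c "
from h import *
s=monitor.read_state();print(R.from_rotvec(s['ee_rot']).as_matrix()[:,2])
to(465,94,40,.975)"
```

```text
[-0.10549178  0.00766989 -0.9943906 ]
t 26.9 pos [612.2 105.   72.8] psi 0.959 w 85.2 tilt 0.106 shift [ -91.6 -110.3   48.1] rows>=3.6 turn -0.016 (rows 0.1)
```

Call:
send_rows([
  [1, -22, -26, 5, 0],
  [1, -22, -26, 5, 0],
  [1, -22, -26, 5, 0],
  [1, -20, -23, 5, 0],
  [1, 0, 0, 0, 0],
  [1, 0, 0, 0, 0],
  [1, 0, 0, 0, 0],
])

```text
time: 27.47
eef_pos: [465.7, 97.4, 60.4]
ee_rot: [-2.728, -1.423, 0.153]
wrist_force: [0.2, 0.5, -0.1]
width: 85.4
```

```bash
python3 -c "
from h import *
s=monitor.read_state();print(R.from_rotvec(s['ee_rot']).as_matrix()[:,2])
to(467,95,0,.975)"
```

```text
[-0.11605016  0.00822771 -0.99320928]
t 27.5 pos [465.7  97.4  60.4] psi 0.965 w 85.4 tilt 0.117 shift [ 2.4  8.5 59.8] rows>=1.4 turn -0.010 (rows 0.1)
```

Call:
send_rows([
  [1, 0, 1, 4, 0],
  [1, 0, 1, 4, 0],
  [1, 0, 1, 4, 0],
  [1, 0, 1, 4, 0],
  [1, 0, 1, 4, 0],
  [1, 0, 1, 4, 0],
  [1, 0, 0, 4, 0],
  [1, 0, 0, 4, 0],
  [1, 0, 0, 4, 0],
  [1, 0, 0, 0, 0],
])

```text
time: 28.3
eef_pos: [472.0, 94.2, 21.1]
ee_rot: [-2.73, -1.424, 0.147]
wrist_force: [0.1, 0.0, -0.9]
width: 85.5
```

```bash
python3 -c "
from h import *
s=monitor.read_state();print(R.from_rotvec(s['ee_rot']).as_matrix()[:,2])
to(467,95,-10,.975)"
```

```text
[-0.11175566  0.00832307 -0.99370086]
t 28.3 pos [472.   94.2  21.1] psi 0.964 w 85.5 tilt 0.112 shift [-0.4 -1.5 31.4] rows>=0.8 turn -0.011 (rows 0.1)
```

```bash
python3 -c "
from h import *
to(460,95,-32,.975)"
```

```text
t 28.3 pos [472.   94.2  21.1] psi 0.964 w 85.5 tilt 0.112 shift [-3.2 -5.1 54.1] rows>=1.3 turn -0.011 (rows 0.1)
```

Call:
send_rows([
  [1, -1, -2, 6, 0],
  [1, -1, -2, 9, 0],
  [1, -1, -1, 10, 0],
  [1, 0, 0, 10, 0],
  [1, 0, 0, 8, 0],
  [1, 0, 0, 4, 0],
  [1, 0, 0, 0, 0],
  [1, 0, 0, 0, 0],
])

```text
time: 28.97
eef_pos: [458.1, 95.2, -31.1]
ee_rot: [-2.728, -1.424, 0.15]
wrist_force: [-0.3, 0.5, 0.3]
width: 85.5
```

```bash
python3 -c "
from h import *
im,i,T,s=look('wrist','w13')
to(460,95,-32,.975)"
```

```text
t 29.0 pos [458.2  95.2 -30.9] psi 0.965 w 85.3 tilt 0.115 shift [0.9 1.7 0.8] rows>=0.1 turn -0.010 (rows 0.1)
```

View pics/w13.png

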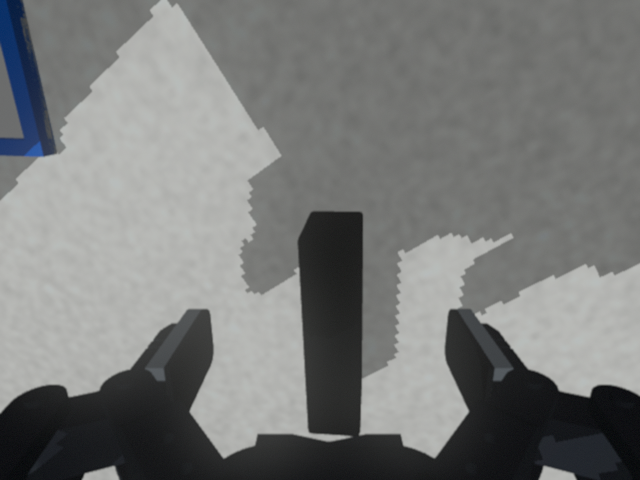

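The bar is centred between the pads, spanning v 212–435 at u≈333. Grip it.

Call:
send_rows([
  [-1, 0, 0, 0, 0],
  [-1, 0, 0, 0, 0],
  [-1, 0, 0, 0, 0],
  [-1, 0, 0, 0, 0],
  [-1, 0, 0, 0, 0],
  [-1, 0, 0, 0, 0],
  [-1, 0, 0, 0, 0],
  [-1, 0, 0, 0, 0],
])

```text
time: 29.68
eef_pos: [460.8, 95.2, -28.8]
ee_rot: [-2.731, -1.425, 0.143]
wrist_force: [0.6, -0.5, -0.9]
width: 19.2
```

Call:
send_rows([
  [-1, 0, 0, -5, 0],
  [-1, 0, 0, -12, 0],
  [-1, 0, 0, -18, 0],
  [-1, 0, 0, -20, 0.06],
  [-1, 0, 0, -15, 0.12],
  [-1, 0, 0, -8, 0.12],
  [-1, 0, 0, 0, 0.12],
  [-1, 0, 0, 0, 0.12],
  [-1, 0, 0, 0, 0.12],
  [-1, 0, 0, 0, 0.12],
])

```text
time: 30.52
eef_pos: [468.6, 94.6, 54.5]
ee_rot: [-3.111, -0.235, 0.172]
wrist_force: [-0.6, -0.3, -0.3]
width: 19.1
```

Call:
send_rows([
  [-1, 0, 0, 0, 0.12],
  [-1, 0, 0, 0, 0.12],
  [-1, 0, 0, 0, 0.12],
  [-1, 0, 0, 0, 0.12],
  [-1, 0, 0, 0, 0.12],
  [-1, 0, 0, 0, 0.1],
  [-1, 0, 0, 0, 0.05],
  [-1, 0, 0, 0, 0],
  [-1, 0, 0, 0, 0],
])

```text
time: 31.27
eef_pos: [468.0, 94.6, 56.8]
ee_rot: [2.955, -0.97, -0.167]
wrist_force: [-0.0, -0.8, -0.9]
width: 19.2
```

```bash
python3 -c "
from h import *
s=monitor.read_state();print(R.from_rotvec(s['ee_rot']).as_matrix()[:,2],s['joint_positions'].round(2))
to(380,258,40,-.625)"
```

```text
[-0.11013003  0.00825047 -0.99388294] [-0.02  0.08  2.09  0.01  1.08  2.18]
t 31.3 pos [468.   94.6  56.8] psi -0.637 w 19.2 tilt 0.111 shift [-165.6  -80.8   27.8] rows>=4.5 turn -0.012 (rows 0.1)
```

Call:
send_rows([
  [-1, -8, -4, 1, 0],
  [-1, -14, -7, 2, 0],
  [-1, -20, -10, 2, 0],
  [-1, -24, -12, 2, 0],
  [-1, -24, -12, 2, 0],
  [-1, -24, -12, 2, 0],
  [-1, -20, -10, 2, 0],
  [-1, -12, -6, 2, 0],
  [-1, -6, -3, 0, 0],
  [-1, 0, 0, 0, 0],
])

```text
time: 32.1
eef_pos: [382.8, 254.8, 52.3]
ee_rot: [2.961, -0.958, -0.168]
wrist_force: [-0.2, 0.3, -0.8]
width: 19.4
```

Call:
send_rows([
  [-1, 0, 0, 0, 0],
  [-1, 0, 0, 0, 0],
])

```text
time: 32.27
eef_pos: [382.7, 254.7, 52.4]
ee_rot: [2.962, -0.955, -0.167]
wrist_force: [0.5, 0.3, -0.2]
width: 19.2
```

```bash
python3 -c "
from h import *
s=monitor.read_state();print(R.from_rotvec(s['ee_rot']).as_matrix()[:,2],s['joint_positions'].round(2))
to(376.5,258,-5,-.625)"
```

```text
[-0.10966232  0.00909171 -0.99392732] [0.34 0.04 2.14 0.05 1.06 2.5 ]
t 32.3 pos [382.7 254.7  52.4] psi -0.627 w 19.2 tilt 0.110 shift [-1.5 -2.3 57.8] rows>=1.4 turn -0.002 (rows 0.0)
```

Call:
send_rows([
  [-1, -1, -1, 5, 0],
  [-1, -1, -1, 10, 0],
  [-1, 0, 0, 13, 0],
  [-1, 0, 0, 13, 0],
  [-1, 0, 0, 10, 0],
  [-1, 0, 0, 5, 0],
  [-1, 0, 0, 2, 0],
  [-1, 0, 0, 0, 0],
  [-1, 0, 0, 0, 0],
])

```text
time: 33.02
eef_pos: [378.0, 254.7, -10.8]
ee_rot: [2.958, -0.967, -0.167]
wrist_force: [-1.1, -0.1, -0.2]
width: 19.1
```

```bash
python3 -c "
from h import *
im,i,T,s=look('wrist','w14')
print(R.from_rotvec(s['ee_rot']).as_matrix()[:,2])
to(376.5,258,-20,-.625)"
```

```text
[-0.10956934  0.00916753 -0.99393688]
t 33.1 pos [378.1 254.8 -10.7] psi -0.634 w 19.3 tilt 0.110 shift [-2.3 -2.2  9.5] rows>=0.2 turn -0.009 (rows 0.1)
```

View pics/w14.png

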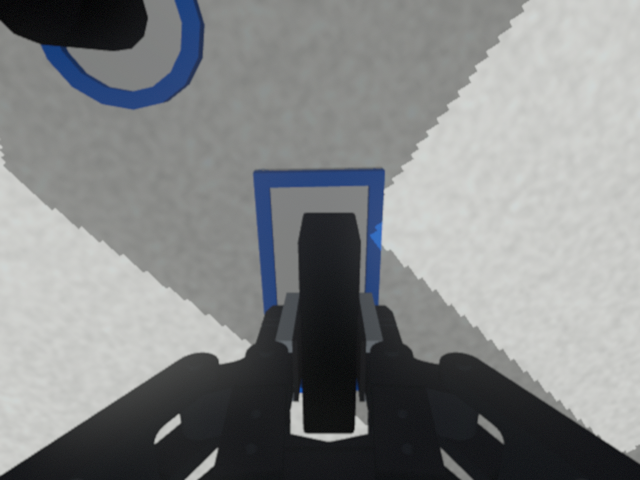

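The bar is lined up inside the long nest's rim, about 2 mm right. I'll correct that and lower.

Call:
send_rows([
  [-1, -1, -1, 3, 0],
  [-1, -1, -1, 4, 0],
  [-1, 0, 0, 3, 0],
  [-1, 0, 0, 1, 0],
  [-1, 0, 0, 0, 0],
  [-1, 0, 0, 0, 0],
])

```text
time: 33.57
eef_pos: [378.3, 258.9, -20.6]
ee_rot: [2.961, -0.967, -0.161]
wrist_force: [-0.3, 0.6, -1.8]
width: 19.2
```

```bash
python3 -c "
from h import *
s=monitor.read_state();print(s['wrist_force'].round(1))
to(376.5,258,-25,-.625)"
```

```text
[-0.3  0.6 -1.8]
t 33.6 pos [378.3 258.9 -20.6] psi -0.634 w 19.2 tilt 0.105 shift [-0.5  1.6  4.6] rows>=0.1 turn -0.009 (rows 0.1)
```

Call:
send_rows([
  [-1, 0, 1, 2, 0],
  [-1, 0, 0, 1, 0],
  [-1, 0, 0, 0, 0],
])

```text
time: 33.82
eef_pos: [377.6, 258.2, -23.6]
ee_rot: [2.962, -0.967, -0.16]
wrist_force: [-0.3, 0.2, -1.0]
width: 19.0
```

```bash
python3 -c "
from h import *
s=monitor.read_state();print(s['wrist_force'].round(1))
to(376.5,258,-25,-.625)"
```

```text
[-0.3  0.2 -1. ]
t 33.8 pos [377.6 258.2 -23.6] psi -0.633 w 19.0 tilt 0.105 shift [-0.6  0.7  1.5] rows>=0.0 turn -0.008 (rows 0.1)
```

Call:
send_rows([
  [-1, 0, 0, 1, 0],
  [-1, 0, 0, 1, 0],
  [-1, 0, 0, 0, 0],
])

```text
time: 34.07
eef_pos: [377.5, 258.2, -25.3]
ee_rot: [2.962, -0.967, -0.16]
wrist_force: [0.1, 0.7, 1.0]
width: 19.1
```

Call:
send_rows([
  [1, 0, 0, 0, 0],
  [1, 0, 0, 0, 0],
  [1, 0, 0, 0, 0],
  [1, 0, 0, 0, 0],
  [1, 0, 0, 0, 0],
  [1, 0, 0, -8, 0],
  [1, 0, 0, -16, 0],
  [1, 0, 0, -25, 0],
  [1, 0, 0, -25, 0],
  [1, 0, 0, -25, 0],
])

```text
time: 34.9
eef_pos: [382.7, 255.1, 72.2]
ee_rot: [2.952, -0.964, -0.178]
wrist_force: [0.2, -0.4, -0.5]
width: 85.3
```

Call:
send_rows([
  [1, 0, 0, -30, 0],
  [1, 0, 0, -30, 0],
  [1, 0, 0, -20, 0],
  [1, 30, 0, -8, 0],
  [1, 30, 0, 0, 0],
  [1, 30, 0, 0, 0],
  [1, 30, 0, 0, 0],
  [1, 20, 0, 0, 0],
  [1, 0, 0, 0, 0],
  [1, 0, 0, 0, 0],
])

```text
time: 35.73
eef_pos: [515.4, 170.1, 167.5]
ee_rot: [2.968, -0.964, -0.146]
wrist_force: [-0.4, 0.3, 0.7]
width: 85.4
```

```bash
python3 -c "
from h import *
im,i,T,s=look('top','t15')
blobs(im,i)
b=im[130:350,80:560,::-1]
cv2.imwrite('pics/c15.png',cv2.resize(b,(800,367),interpolation=cv2.INTER_CUBIC))
to(500,0,100)"
```

```text
black px [314. 474.] xy [51.8 -2.2] box [53.4 -0.6] [89.7 21.8] long ang 1.560 reach 52
black px [297. 452.] xy [90.5 30.2] box [93.2 17.5] [ 16.1 146.9] long ang 1.646 reach 95
black px [508. 213.] xy [ 551.3 -395.7] box [ 551.  -395.5] [38.7 49.2] long ang 2.017 reach 679
black px [220. 195.] xy [615.1 187. ] box [615.9 182.4] [274.   83.3] long ang 0.075 reach 643
black px [623. 164.] xy [ 649.6 -645.4] box [ 651.2 -646.9] [ 56.3 219. ] long ang 3.137 reach 916
black px [331.  99.] xy [799.9 -32. ] box [800.2 -31.4] [115.7  30.7] long ang 1.553 reach 801
blue px [504. 214.] xy [ 549.6 -392.5] box [ 549.1 -392.5] [73.9 70.6] long ang 1.555 reach 675
blue px [234. 168.] xy [656.3 161.4] box [656.3 168. ] [66.7 65.9] long ang 0.736 reach 676
blue px [507.  39.] xy [ 930.  -421.2] box [ 930.  -420.8] [32. 43.] long ang 2.347 reach 1021
ivory px [361. 269.] xy [441.8 -94.1] box [442.  -93.9] [33.5 33.8] long ang 2.869 reach 452
ivory px [576. 256.] xy [ 472.9 -521.4] box [ 468.  -525.4] [171.7  32.9] long ang 0.520 reach 704
t 35.8 pos [515.3 170.2 167.6] psi -0.629 w 85.3 tilt 0.095 shift [ 93.1 143.7  66.8] rows>=4.4
```

Call:
send_rows([
  [1, 18, 18, -4, 0],
  [1, 26, 27, -4, 0],
  [1, 26, 27, -4, 0],
  [1, 26, 27, 0, 0],
  [1, 26, 27, 0, 0],
  [1, 26, 27, 0, 0],
  [1, 26, 27, 0, 0],
  [1, 18, 18, 0, 0],
  [1, 0, 0, 0, 0],
  [1, 0, 0, 0, 0],
])

```text
time: 36.62
eef_pos: [551.0, -101.7, 174.9]
ee_rot: [2.978, -0.937, -0.148]
wrist_force: [-0.1, 0.0, -0.7]
width: 85.5
```

```bash
python3 -c "
from h import *
to(500,0,100)
im,i,T,s=look('top')
blobs(im,i)
print('scene')
im,i,T,s=look('scene')
m=(im.max(2)<35).astype(np.uint8)
n,l,st,c=cv2.connectedComponentsWithStats(m)
for k in range(1,n):
  if 80<st[k,4]<1500: print(st[k],cast(i,c[k],18).round(1))"
```

```text
t 36.6 pos [ 551.  -101.7  174.9] psi -0.612 w 85.5 tilt 0.096 shift [-93.4 -57.6  80.7] rows>=3.3 
black px [194. 473.] xy [ 51.9 231.6] box [ 55.  225.1] [78.6 20. ] long ang 1.560 reach 237
black px [184. 303.] xy [380.4 258.7] box [380.2 258.9] [21.3 78.7] long ang 2.509 reach 460
black px [188. 238.] xy [511.3 252.8] box [511.5 252.8] [30.5 19. ] long ang 1.097 reach 570
black px [507. 212.] xy [ 551.3 -395.5] box [ 551.3 -394.9] [37.8 48.4] long ang 2.016 reach 679
black px [419. 198.] xy [ 588.7 -219.6] box [ 588.7 -229.5] [43.  54.3] long ang 2.150 reach 628
black px [328. 256.] xy [420.   -5.5] box [353.4  49.3] [ 94.8 667.5] long ang 2.614 reach 420
black px [232. 166.] xy [659.8 167.1] box [660.1 167.4] [40.6 31.9] long ang 0.699 reach 681
black px [624. 157.] xy [ 649.5 -645.6] box [ 650.1 -647.2] [216.6  55.8] long ang 0.002 reach 916
black px [408. 144.] xy [ 700.9 -210.7] box [ 727.9 -198.1] [153.9 158.9] long ang 2.833 reach 732
black px [318. 100.] xy [799.2 -31.3] box [799.1 -31.4] [119.9  32.9] long ang 1.553 reach 800
blue px [186. 304.] xy [379.  258.3] box [379.
[... 153 characters left out ...]
 214.] xy [ 549.6 -392.5] box [ 549.1 -392.5] [73.9 70.6] long ang 1.555 reach 675
blue px [232. 169.] xy [656.6 167.4] box [656.6 167.4] [66.5 65.5] long ang 0.742 reach 678
blue px [507.  40.] xy [ 930.1 -421.2] box [ 930.  -420.8] [32. 43.] long ang 2.347 reach 1021
ivory px [573. 250.] xy [ 471.9 -521.8] box [ 468.  -525.4] [171.7  32.9] long ang 0.520 reach 704
ivory px [112. 211.] xy [568.2 410.5] box [568.3 410. ] [46.1 41.6] long ang 1.555 reach 701
scene
[88  0 10 18 88] [[-2618.7 -1759. ]]
[  0  90  29  71 459] [[ -125.8 -1000.5]]
[420 224  13  21 115] [[498.4 250.6]]
[107 239  25  23 428] [[ 551.6 -396.1]]
[383 270  27  28 362] [[657.7 163.8]]
[251 312  73  17 382] [[752.2 -21.4]]
```

```bash
python3 -c "
from plant import r
print(r.close_job())"
```

```text
the job is handed in; nothing more can be done
None
```

All four black specimens are in their own nests and the job is handed in at about 37 s; no verdict came back. I gripped each one, lowered it to nest-floor height and then released it.

**Positions from the last top and scene pictures**

| Specimen | Offset from nest centre |
|---|---|
| Disc | about 3.5 mm |
| Block | about 3 mm |
| Bar | about 1 mm, within 0.01 rad of the nest's length |
| Pin | about 3–7 mm |

- **Pin:** The two cameras disagree on it by about 13 mm along x. I put that down to guessing a single height for its outline; both readings are within the 15 mm limit.
- **Ivory pieces:** The ivory disc shows no movement (within 1 mm). The ivory block also showed none in the picture just before the arm's last move; the arm hid it in the final one.

**What disagreed or went wrong**
- **Finger length:** The fingertips sit about 35–40 mm behind the reported TCP. My first grip shut on air above the disc without moving it, and I corrected for this afterwards.
- **Tool tilt:** The tool leaned by up to about 0.11 rad late in the run, and I could not undo it. The bar and pin were released slightly tilted, to settle flat.
- **Not confirmed:** The picture viewer reached its limit before the last look. The bar's flatness, and the final resting tilt and height of all four, rest on outlines and set-down heights.

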